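Turn a pneumatic wheel by its spokes to bring the valve round for inflating

ROBOT

A 6-joint arm with a two-finger parallel gripper is mounted at the origin on a cart in front of the work surface, level with it; the furniture and walls round the work are solid. World frame = base frame: x ahead of the robot, y to its left, z up, the work surface at z = 0. Lengths are in mm, angles in rad, forces in N, time in s.
With the tool pointing down it reaches from about 400 to 825 mm from the base axis. Payload 7 kg.
Tool frame: the origin (TCP) lies at the very end of the fingers, on their centre line; the grasp point (between the pads) lies 19 mm behind it; z points along the fingers, y is the line along which they close (so a half turn about z gives the same grasp; the last joint's range is limited). The gripper opens to 88 mm and grips with 3 to 60 N. Pads are 19 mm wide; open, the fingers measure 130 mm over their backs; the gripper's body (78 mm by 193 mm) begins 47 mm behind the grasp point.
Start: joints at [1.504, 0.359, 0.012, 0, -1.224, -0.288], TCP at [234.504, 632.932, 226.561] pointing down, gripper open.
Joint ranges: [-3.07, 3.07], [-1.43, 2.12], [-1.02, 1.25], [-3.03, 1.67], [-3.05, -0], [-3.03, 3.03]. Speed limits (rad/s): [2.39, 2.39, 3.01, 3.14, 3.14, 3.14].

INTERFACE

Orientations are given as a unit quaternion [x, y, z, w].
In Python, from plant import bot gives the robot as it stands. Calls block until the motion is done:
- bot.move_ptp(position, orientation): joint-space move of the TCP to a pose.
- bot.line_to(position, velocity=150, ori=None): straight line of the TCP; ori=None keeps the orientation; velocity is the mean speed in mm/s.
- bot.move_joints(angles): joint-space move.
- bot.move_gripper(opening, force=None): finger opening in mm; force is the grip in N (None keeps the last); returns when the fingers have stopped.
- bot.pause(seconds).
- bot.solve_ik(position, orientation): joint angles nearest the present ones, or None.
- bot.read_state(): the state.
- bot.camera(name): name is "side" or "top" or "wrist"; returns the picture (420x560x3 uint8, red, green, blue); there is no depth.
- bot.get_calibration(name): a dict with "fx", "fy", "cx", "cy" (pixels), "view" (4x4, takes a point from world to camera coordinates); the wrist camera has in their place "T_tool_cam" (4x4, takes a point from camera to tool coordinates, whose origin is the TCP and whose axes are the flange's). Camera axes: x right, y up, looking along -z (the intrinsics and any distortion apply to the point x, -y, -z); pixel columns grow to the right and rows downward; lengths in mm; the calibration is good to about 2 mm. The wrist camera is an equidistant fisheye: a pixel r from the principal point sees the ray r / f radians off the axis. A picture is of the moment at which its call begins: read the wrist's pose just before it. get_calibration takes no time and is no camera call.
A pose or a line that the arm cannot do raises bot.Unreachable and nothing moves.
- bot.close_job(): hands the job in; it is judged then, once.
The state is a dict: "t": time; "joint_pos": joint angles; "qvel": joint speeds; "tau": joint torques, N m; "tcp_pos": TCP position; "eef_rot": TCP orientation; "contact_force": force on the tool from outside, world axes, zero at the start; "moment": the same for the moment, N m; "width": finger opening in mm; "finger_force": force on a finger pad.
Only numpy, scipy, OpenCV 4.12 (cv2) and the standard library are available. Lean on these libraries where they do the work, as an engineer would, in place of code of your own. Each camera call takes 0.05 s, during which the arm holds its last target. There are 200 camera calls.

TASK

The pushchair wheel on the blue bench stand is due for air: turn it by pushing with the fingertips on its spokes, one spoke after another in at least two separate pushes, until the valve stem with the red cap is at the very bottom of the rim and points straight up at the hub, where the pump chuck will go on from above. Only push: do not grip, lift, force or spin the wheel, do not shift its stand, and leave the other things on the worktop where they are. Finish clear of the wheel, with it standing still.

Things in the scene. Friction and masses are not known exactly. Their poses are not given: they have to be found in the camera images.
- spokes: Five light-grey spokes, turning with the wheel, 72 deg apart, the first along local +z (opposite the valve). Bars 14 mm wide (rear flange 22 mm), 18 mm thick, dished to the robot: centre line from x = -54 mm at radius 16 mm to x = -11 mm at radius 106 mm; open gaps between. Origin: on the axle, mid tyre. x: along the axle, level, away from the robot. z: from the valve to the hub (up when the valve is at the bottom)
- hub (a point): Middle of the hub on the axle, mid tyre, 180 mm above the worktop; axes turn with the wheel as those of the spokes. 300 mm pneumatic wheel, upright, roughly facing the robot: black tyre radius 106 to 150 mm, 44 mm wide; rim inner radius 103 mm; hub radius 24 mm, its near end at x = -66 mm, axle nut to x = -86 mm
- stand: Blue bench stand that carries the wheel, loose but heavy (5 kg); origin on the worktop under the hub, x axis along the axle away from the robot. Base plate 160x150 mm (x = -85 to 75 mm), its top at 18 mm; upright behind the wheel (x = 45 to 70 mm, 44 mm wide, 216 mm tall). Must not shift
- valve (a point): Middle of the red cap on the valve stem, at radius 71 mm from the axle, mid tyre. The black stem stands on the inside of the rim and points to the hub; 14 mm thick at the cap, tip at radius 64 mm. Its z axis is the way the stem points
- wheel (a joint): Turn of the wheel, rad, growing clockwise as seen from the robot; 0 or a whole turn (6.283) is the valve at the very bottom with its stem straight up. Starts a third to two thirds of a turn (2.1 to 4.2), so either way round will do. The bearing drags about 0.1 N m: the wheel stays where it is left and coasts only a few degrees when pushed slowly
- tape_measure: Black and yellow tape measure, 50x92x68 mm, standing left of the wheel; origin at the middle of its underside. Leave it
- marker: Black and white felt marker, 130x18x18 mm, lying in front of the wheel; origin under its middle. Leave it
- screwdriver: Screwdriver with an orange handle, 173x29x31 mm, lying in front of the wheel to the right; origin under its middle. Leave it
- parts_tray: Olive tray with odd bits, 125x165x29 mm, right of the wheel; origin at the middle of its underside. Leave it
- dropper_bottle: Small white bottle with a blue cap, 28x28x99 mm, right of the wheel; origin at the middle of its underside. Leave it

How it is judged:
By the outcome, as a careful person would: the job done as asked, in the order asked, and still so for the second after the job is handed in, with the robot touching nothing.
It also fails if it takes over 61 s, if anything falls off the work surface, if the arm or the gripper's body presses on something with over 40 N, if the wrist force passes 120 N, or if a joint passes its speed limit or range.

## Working session

There is one attempt and no reset: what is moved stays moved. The work goes in short steps, each a Python script; the robot and the scene stay as the last script left them, time stands still between calls to the robot, and variables do not carry over. Pictures are saved under pics/ and viewed, at most 10 in all, crops included, and the job is handed in when it is done.

```bash
mkdir -p pics; ls; python3 - <<'E'
from plant import bot
import cv2,numpy as np
np.set_printoptions(precision=3,suppress=True)
for n in("side","top"):
    im=bot.camera(n); cv2.imwrite(f"pics/{n}0.png",im[:,:,::-1]); print(n,bot.get_calibration(n))
print(bot.read_state()["t"], bot.read_state()["eef_rot"])
E
```

```text
pics
side {'fx': 382.928743789334, 'fy': 382.928743789334, 'cx': 281.55084764200666, 'cy': 209.8082616125379, 'view': array([[  -0.972,   -0.234,    0.025,  490.011],
       [   0.151,   -0.539,    0.829, -226.243],
       [  -0.181,    0.809,    0.559, -846.969],
       [   0.   ,    0.   ,    0.   ,    1.   ]])}
top {'fx': 472.8213433856723, 'fy': 472.8213433856723, 'cx': 279.3579167936972, 'cy': 203.1621390409324, 'view': array([[    0.015,    -1.   ,    -0.018,   -83.477],
       [    0.992,     0.013,     0.124,  -534.648],
       [   -0.124,    -0.02 ,     0.992, -1287.635],
       [    0.   ,     0.   ,     0.   ,     1.   ]])}
0.1 [ 0.984 -0.176 -0.     0.001]
```

View pics/side0.png

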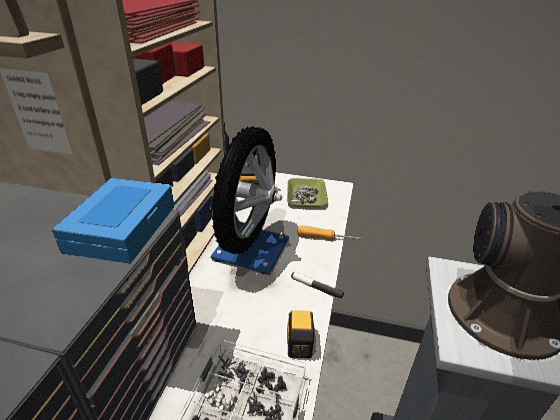

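View pics/top0.png

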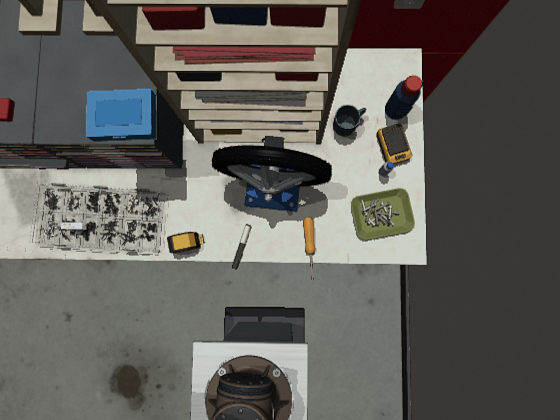

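Side view: wheel in the middle (hub/nut at about (278,196)), with the stand below it. Top view: tyre ends at about (213,158) and (330,172), blue plate below, marker at (242,246), screwdriver at (310,240). Next I'll measure the hub and yaw and check reach.

```bash
cat > h.py <<'E'
import numpy as np, cv2
from plant import bot
from scipy.spatial.transform import Rotation as R
np.set_printoptions(precision=3,suppress=True)
def ray(n,u,v):
    c=bot.get_calibration(n); V=np.array(c["view"]); A,t=V[:3,:3],V[:3,3]
    d=A.T@np.array([(u-c["cx"])/c["fx"],-(v-c["cy"])/c["fy"],-1]); return -A.T@t,d/np.linalg.norm(d)
def onz(n,u,v,z):
    o,d=ray(n,u,v); return o+d*(z-o[2])/d[2]
def proj(n,p):
    c=bot.get_calibration(n); V=np.array(c["view"]); q=V[:3,:3]@p+V[:3,3]
    return np.array([c["cx"]+c["fx"]*q[0]/-q[2], c["cy"]-c["fy"]*q[1]/-q[2]])
E
python3 - <<'E'
from h import *
im=cv2.imread("pics/top0.png"); g=im.max(2)
m=np.zeros(g.shape,np.uint8); m[143:195,205:338]=(g[143:195,205:338]<50)
n,l,s,c=cv2.connectedComponentsWithStats(m); k=1+np.argmax(s[1:,4]); print(s[k])
ys,xs=np.where(l==k)
L=(xs.min(),ys[xs<=xs.min()+1].mean()); Rr=(xs.max()+1,ys[xs>=xs.max()-1].mean())
a=onz("top",*L,180);b=onz("top",*Rr,180); print(L,Rr,a,b,np.linalg.norm(a-b))
d=a-b; yaw=np.arctan2(-d[0],d[1]); H=(a+b)/2; print("hub",H,"yaw deg",np.degrees(yaw))
ax=np.array([np.cos(yaw),np.sin(yaw),0])
print("nut in side",proj("side",H-86*ax),"in top",proj("top",H-86*ax))
hs=cv2.cvtColor(im,cv2.COLOR_BGR2HSV); bm=cv2.inRange(hs,(100,120,40),(130,255,255)); bm[:175]=0;bm[225:]=0;bm[:,:220]=0;bm[:,320:]=0
ys,xs=np.where(bm>0); print("blue",xs.min(),xs.max(),ys.min(),ys.max())
for q in((-85,75),(-85,-75)): print("corner",proj("top",H*[1,1,0]+q[0]*ax+q[1]*np.array([-ax[1],ax[0],0])+[0,0,18]))
lat=np.array([-ax[1],ax[0],0]);up=np.array([0,0,1.])
for pitch in(0,15,30):
  for roll in(0,90,-90,180):
    Z=np.cos(np.radians(pitch))*ax-np.sin(np.radians(pitch))*up
    X0=np.cross(lat,Z); M=np.c_[X0,lat,Z]@R.from_euler("z",roll,degrees=True).as_matrix()
    q=R.from_matrix(M).as_quat()
    r=[]
    for th in range(0,360,45):
        p=H-18*ax+75*(np.cos(np.radians(th))*up-np.sin(np.radians(th))*lat)
        r.append(int(bot.solve_ik(p,q) is not None))
    v=bot.solve_ik(H-220*ax,q); print(pitch,roll,r,v)
E
```

```text
[ 212  143  119   52 3413]
(np.int64(212), np.float64(160.47826086956522)) (np.int64(331), np.float64(171.07142857142858)) [623.275  91.866 180.   ] [ 599.636 -206.606  180.   ] 299.40676071984177
hub [611.455 -57.37  180.   ] yaw deg -4.528261753566183
nut in side [279.556 196.955] in top [267.954 199.67 ]
blue 245 297 185 210
corner [243.993 204.445]
corner [296.887 209.29 ]
0 0 [0, 1, 1, 1, 1, 0, 0, 0] None
0 90 [0, 1, 1, 1, 1, 0, 0, 0] None
0 -90 [0, 0, 1, 1, 1, 0, 0, 0] None
0 180 [0, 1, 1, 1, 1, 0, 0, 0] None
15 0 [1, 1, 1, 1, 0, 0, 0, 1] None
15 90 [1, 1, 1, 1, 0, 0, 0, 1] None
15 -90 [1, 1, 1, 0, 0, 0, 0, 1] None
15 180 [1, 1, 1, 1, 0, 0, 0, 1] None
30 0 [0, 0, 1, 1, 1, 1, 1, 0] None
30 90 [0, 0, 1, 1, 1, 1, 1, 0] None
30 -90 [0, 0, 1, 1, 1, 1, 1, 0] None
30 180 [0, 0, 1, 1, 1, 1, 1, 0] None
```

The fit holds up: tyre diameter measures 299.4 mm, and the nut and plate corners project where they should. I'll move in front of the wheel and scan reach from there.

```bash
cat >> h.py <<'E'
H=np.array([611.5,-57.4,180.]); yaw=np.radians(-4.5)
ax=np.array([np.cos(yaw),np.sin(yaw),0]); lat=np.array([-ax[1],ax[0],0]); up=np.array([0,0,1.])
def P(th,r,x): # th deg clockwise from top as seen from robot
    t=np.radians(th); return H+x*ax+r*(np.cos(t)*up-np.sin(t)*lat)
def Q(pitch,dy,roll):
    M=R.from_euler("z",np.degrees(yaw)+dy,degrees=True)*R.from_euler("y",90+pitch,degrees=True)*R.from_euler("z",roll,degrees=True)
    return M.as_quat()
E
python3 - <<'E'
from h import *
print(bot.get_calibration("wrist"))
for x,z in((420,400),(430,330),(450,300)):
    for rl in (0,180,90,-90):
        q=bot.solve_ik([x,-40,z],Q(90,0,rl)); 
        if q is not None: print(x,z,rl,q)
q=None
for x,z in((420,400),(430,330),(450,300)):
    s=[bot.solve_ik([x,-40,z],Q(90,0,rl)) for rl in(0,180)]
    s=[k for k in s if k is not None]
    if s: q=min(s,key=lambda k:np.abs(k).sum()); break
bot.move_joints(q); st=bot.read_state(); print(st["t"],st["tcp_pos"],st["joint_pos"])
for pitch in range(0,80,10):
  for dy in(-30,0,30):
    for roll in(0,90,180,-90):
      r="".join(str(int(bot.solve_ik(P(th,75,-18),Q(pitch,dy,roll)) is not None)) for th in range(0,360,30))
      if r.count("1")>5: print(pitch,dy,roll,r)
E
```

```text
{'fx': 325.19226210127806, 'fy': 325.19226210127806, 'cx': 283.1361403187269, 'cy': 215.3774188833633, 'T_tool_cam': array([[   0.001,    0.966,    0.257,   69.283],
       [   1.   ,   -0.001,    0.   ,   -0.199],
       [   0.   ,    0.257,   -0.966, -157.622],
       [   0.   ,    0.   ,    0.   ,    1.   ]])}
420 400 0 [ 0.377 -0.146 -0.18   0.    -1.536 -2.026]
420 400 180 [ 0.377 -0.146 -0.18   0.    -1.536  1.115]
420 400 90 [ 2.575 -1.297 -0.18   0.    -2.687  0.488]
420 400 -90 [ 0.377 -0.146 -0.18   0.    -1.536 -0.456]
430 330 0 [ 0.367 -0.114 -0.306  0.    -1.379 -2.017]
430 330 180 [ 0.367 -0.114 -0.306  0.    -1.379  1.125]
430 330 90 [ 2.589 -1.413 -0.306  0.    -2.678  0.474]
430 330 -90 [ 0.367 -0.114 -0.306  0.    -1.379 -0.446]
450 300 0 [ 0.35  -0.064 -0.328  0.    -1.306 -1.999]
450 300 180 [ 0.35  -0.064 -0.328  0.    -1.306  1.142]
450 300 90 [ 0.35  -0.064 -0.328  0.    -1.306  2.713]
450 300 -90 [ 0.35  -0.064 -0.328  0.    -1.306 -0.428]
2.65 [420.218 -39.526 399.686] [ 0.378 -0.145 -0.18  -0.    -1.536  1.115]
0 0 0 011111100000
0 0 90 011111100000
0 0 180 
[... 609 characters left out ...]
111111111
40 30 90 111111111111
40 30 180 111011110111
40 30 -90 111111111111
50 30 0 111111111111
50 30 90 111111111111
50 30 180 111111111111
50 30 -90 111111111111
60 -30 0 000110011111
60 -30 90 111110011111
60 -30 180 111110011111
60 -30 -90 111110011111
60 0 0 111100000111
60 0 90 111100000111
60 0 180 111100000111
60 0 -90 111100000111
60 30 0 111111111111
60 30 90 111111111111
60 30 180 111111111111
60 30 -90 111111111111
70 -30 0 111111000011
70 -30 90 111111111111
70 -30 180 111111111111
70 -30 -90 111111111111
70 0 0 111111111111
70 0 90 111111111111
70 0 180 111111111111
70 0 -90 111111111111
70 30 0 111111111111
70 30 90 111111111111
70 30 180 111111111111
70 30 -90 111111111111
```

```bash
cat >> h.py <<'E'
def wray(uv):
    raise NotImplementedError
def look(name):
    s=bot.read_state(); im=bot.camera("wrist"); cv2.imwrite(f"pics/{name}.png",im[:,:,::-1])
    c=bot.get_calibration("wrist"); T=np.array(c["T_tool_cam"]); W=np.eye(4)
    W[:3,:3]=R.from_quat(s["eef_rot"]).as_matrix(); W[:3,3]=s["tcp_pos"]
    return im,W@T,c
def wproj(p,C,c):
    q=C[:3,:3].T@(p-C[:3,3]); d=np.array([q[0],-q[1],-q[2]]); th=np.arctan2(np.hypot(d[0],d[1]),d[2]); k=np.arctan2(d[1],d[0])
    return np.array([c["cx"]+c["fx"]*th*np.cos(k), c["cy"]+c["fy"]*th*np.sin(k)])
def wplane(u,v,C,c,x):
    a=np.array([u-c["cx"],v-c["cy"]])/c["fx"]; t=np.hypot(*a); e=a/t*np.sin(t)
    d=C[:3,:3]@np.array([e[0],-e[1],-np.cos(t)]); o=C[:3,3]
    p=o+d*(((H+x*ax-o)@ax)/(d@ax)); w=p-H; return np.degrees(np.arctan2(-w@lat,w@up)),np.hypot(w@lat,w@up)
def redvalve(im,C,c):
    h=cv2.cvtColor(im,cv2.COLOR_RGB2HSV); m=cv2.inRange(h,(0,140,60),(8,255,255))|cv2.inRange(h,(172,140,60),(180,255,255))
    n,l,s,ce=cv2.connectedComponentsWithStats(m); out=[]
    for k in np.argsort(-s[1:,4])[:8]+1:
        if s[k,4]<8: continue
        a,r=wplane(*ce[k],C,c,0); out.append((s[k,4],ce[k].round(1),round(a,1),round(r,1)))
    return out
E
python3 - <<'E'
from h import *
bot.move_gripper(0)
for roll in(90,-90):
    print(roll,[None if (q:=bot.solve_ik(P(90,75,x),Q(10,15,roll))) is None else np.array(q) for x in(-140,-100,-60,-18)])
for x in(-140,-120,-100,-80):
    try: bot.move_ptp(P(90,75,x),Q(10,15,90)); print("at",x); break
    except bot.Unreachable: pass
s=bot.read_state();print(s["t"],s["tcp_pos"],P(90,75,x),s["joint_pos"])
im,C,c=look("w1")
print("nut",wproj(H-86*ax,C,c),"cap candidates",redvalve(im,C,c))
E
```

```text
90 [array([-1.198,  0.432, -0.828, -1.698, -1.347, -0.313]), array([-1.107,  0.43 , -0.789, -1.776, -1.311, -0.35 ]), array([-1.023,  0.434, -0.743, -1.844, -1.271, -0.385]), array([-0.944,  0.443, -0.689, -1.905, -1.227, -0.42 ])]
-90 [array([-1.198,  0.432, -0.828, -1.698, -1.347,  2.828]), array([-1.107,  0.43 , -0.789, -1.776, -1.311,  2.792]), array([-1.023,  0.434, -0.743, -1.844, -1.271,  2.757]), array([-0.944,  0.443, -0.689, -1.905, -1.227,  2.722])]
at -140
5.875 [ 466.086 -120.688  180.118] [ 466.047 -121.185  180.   ] [-1.197  0.431 -0.827 -1.697 -1.347 -0.313]
nut [301.612 147.034] cap candidates [(np.int32(2346), array([507.1, 193.3]), np.float64(4.3), np.float64(203.3)), (np.int32(2340), array([453.1, 309.1]), np.float64(41.7), np.float64(200.2)), (np.int32(1496), array([442.2,  12.6]), np.float64(-52.3), np.float64(235.7)), (np.int32(1436), array([430.2, 387.4]), np.float64(57.7), np.float64(261.9)), (np.int32(200), array([376.5, 204.4]), np.float64(28.1), np.float64(71.6)), (np.int32(58), array([554.6, 174.1]), np.float64(-2.1), np.float64(269.4)), (np.int32(13), array([554., 211.]), np.float64(6.4), np.float64(269.5)), (np.int32(10), array([283.5, 325. ]), np.float64(97.2), np.float64(158.4))]
```

View pics/w1.png

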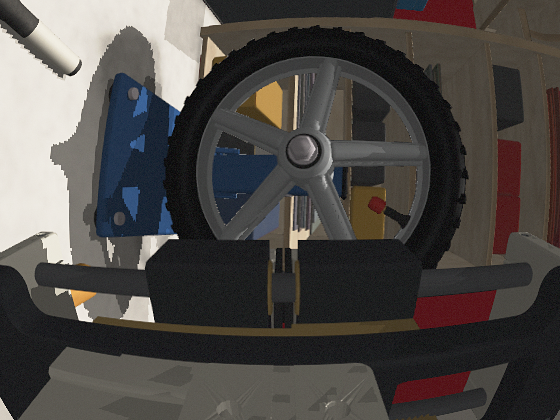

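The red cap is at pixel (376,204), which gives 28° clockwise from the top at r = 71.6 mm (71 expected). The nut at (301,147) matches the prediction. The wheel needs about 152° clockwise. I'll push spoke 64° down on the right side, then do the same with the following spoke.

```bash
cat >> h.py <<'E'
q0=Q(10,30,180); RR=75; XP=-22; XO=-85
def arc(a,b,n,v,x=XP,fmax=25):
    for t in np.linspace(a,b,n+1)[1:]:
        bot.line_to(P(t,RR,x),velocity=v)
        f=np.array(bot.read_state()["contact_force"]); print(round(t,1),f.round(1),end="; ")
        if np.linalg.norm(f)>fmax: print("FORCE STOP"); return False
    print(); return True
E
python3 - <<'E'
from h import *
bot.move_ptp(P(60,85,-110),q0); s=bot.read_state(); print(s["t"],s["joint_pos"],s["width"],s["contact_force"])
bot.line_to(P(40,RR,XO),velocity=150)
im,C,c=look("w2"); print(redvalve(im,C,c), wproj(P(40,RR,XO),C,c))
bot.line_to(P(40,RR,XP),velocity=60); s=bot.read_state(); print(s["t"],s["joint_pos"],s["contact_force"],s["tcp_pos"]-P(40,RR,XP))
im,C,c=look("w3"); print([r for r in redvalve(im,C,c) if 55<r[3]<85])
E
```

```text
7.6167 [-1.033  0.316 -0.585 -1.534 -1.377 -2.251] 0.481895060369223 [-0.532 -0.338 -0.171]
[(np.int32(21889), array([507.3, 126.1]), np.float64(48.5), np.float64(203.4)), (np.int32(8933), array([99.4, 57.3]), np.float64(-53.6), np.float64(324.5)), (np.int32(319), array([321.3, 201.6]), np.float64(27.8), np.float64(67.1)), (np.int32(47), array([  5.3, 119.3]), np.float64(-81.9), np.float64(882.2)), (np.int32(8), array([ 12. , 115.5]), np.float64(-80.4), np.float64(789.0))] [284.44  264.379]
9.275 [-0.854  0.311 -0.504 -1.648 -1.258 -2.339] [-0.17   0.589  0.175] [-0.273  0.068 -0.066]
[(np.int32(422), array([276.6, 235.9]), np.float64(27.4), np.float64(66.7))]
```

View pics/w3.png

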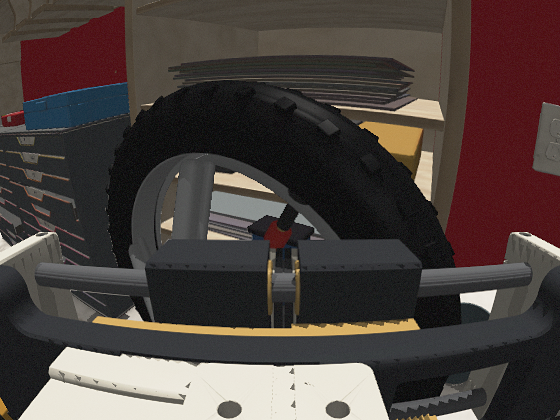

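The tip is in the gap with no contact, and the red cap at (277,236) is just behind it. Making the first push now.

```bash
python3 - <<'E'
from h import *
try: ok=arc(40,118,6,45)
except bot.Unreachable as e: print("UNR",e)
print(bot.read_state()["t"])
t=bot.read_state()["tcp_pos"]
bot.line_to(np.array(t)+(XO-XP)*ax,velocity=100)
im,C,c=look("w4"); print(bot.read_state()["t"],[r for r in redvalve(im,C,c) if 50<r[3]<90])
E
```

```text
53.0 [0.2 0.3 0.5]; 66.0 [-0.2  0.1 -0.2]; 79.0 [0.2 1.3 0.4]; 92.0 [-0.7 -0.3  0.4]; 105.0 [0.  0.3 0.5]; 118.0 [ 0.1 -0.9  0. ]; 
12.475
13.3083 [(np.int32(373), array([345.1, 182.9]), np.float64(102.8), np.float64(70.2))]
```

View pics/w4.png

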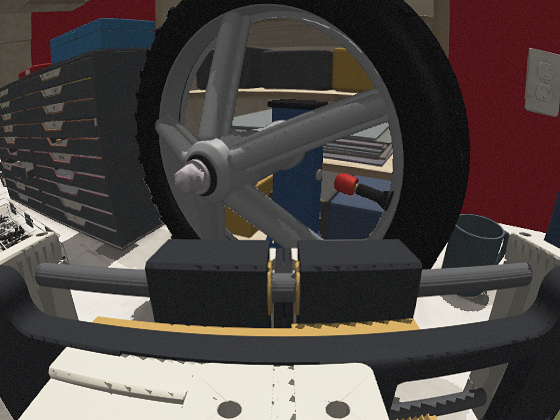

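The wheel turned 75°: cap at (345,183), 102.8° round at r = 70. The second push goes on the next spoke, now at 67°, ending slowly.

```bash
python3 - <<'E'
from h import *
bot.line_to(P(40,RR,XO),velocity=150)
bot.line_to(P(40,RR,XP),velocity=70); print(bot.read_state()["contact_force"])
def v(n):
    im,C,c=look(n); r=[k for k in redvalve(im,C,c) if 50<k[3]<90]; print(bot.read_state()["t"],r)
arc(40,105,5,45); bot.pause(.2); v("w5")
arc(105,115,2,15); bot.pause(.3); v("w6")
bot.line_to(np.array(bot.read_state()["tcp_pos"])+(XO-XP)*ax,velocity=100); v("w7")
E
```

```text
[ 0.724  0.387 -0.35 ]
53.0 [-0.5 -0.3  1.1]; 66.0 [ 0.5  0.4 -0. ]; 79.0 [-0.9  0.4  1. ]; 92.0 [ 0.   0.3 -1. ]; 105.0 [-1.5 -0.7  0.2]; 
18.0167 []
110.0 [0.5 0.3 0.2]; 115.0 [ 0.2 -0.4  0.1]; 
19.5333 []
20.3667 [(np.int32(57), array([274.2, 244.2]), np.float64(172.3), np.float64(79.2))]
```

View pics/w7.png

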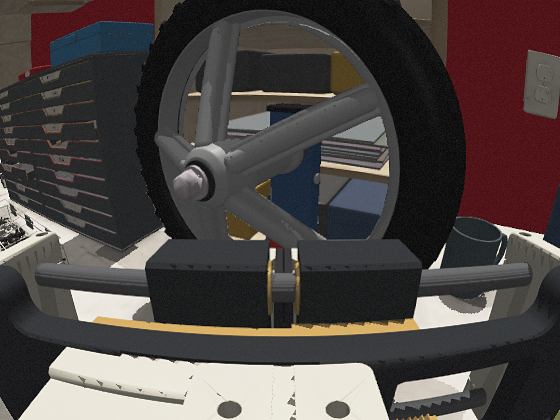

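The cap is mostly hidden behind the gripper (274,244), so I'll go back to the first viewpoint, which sees the bottom of the rim.

```bash
cat >> h.py <<'E'
def view(n):
    bot.line_to(P(85,85,-110),velocity=150); bot.move_ptp(P(90,75,-140),Q(10,15,90))
    im,C,c=look(n); r=[k for k in redvalve(im,C,c) if 50<k[3]<90]; print("t",bot.read_state()["t"],"valve",r,"expect",wproj(P(180,71,0),C,c))
    a=wplane(*wproj(P(180,71,0),C,c),C,c,0); print(a)
E
python3 -c "
from h import *
view('w8')"
```

```text
t 22.5 valve [(np.int32(197), array([238.8, 179.5]), np.float64(168.1), np.float64(73.7))] expect [240.678 164.428]
(np.float64(180.0), np.float64(70.99999999999996))
```

View pics/w8.png

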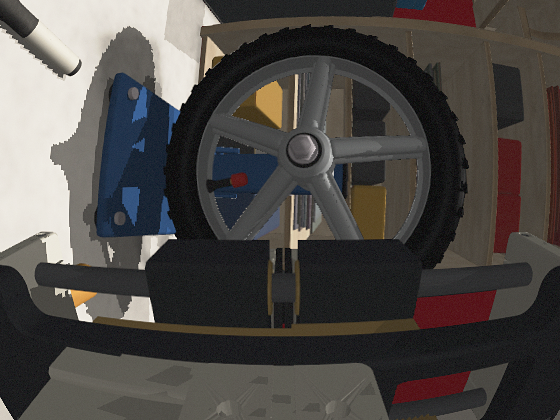

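The cap at (239,180) measures 168°, so about 12° remain. I'll cross-check against the opposite spoke at (410,151), then push slowly the rest of the way.

```bash
python3 - <<'E'
from h import *
s=bot.read_state(); c=bot.get_calibration("wrist"); W=np.eye(4);W[:3,:3]=R.from_quat(s["eef_rot"]).as_matrix(); W[:3,3]=s["tcp_pos"]; C=W@np.array(c["T_tool_cam"])
im=cv2.imread("pics/w8.png")
for u in(390,400,410): # spoke edges by brightness/greyness in the column
    col=im[120:180,u].astype(int); print(u,col.max(1)[::2])
print("spoke",[wplane(u,v,C,c,x) for u,v,x in((410,151,-27),(390,151,-32))])
print("cap x=-4",wplane(238.8,179.5,C,c,-4),"tyre pts",[wproj(P(a,150,-8),C,c).round(0) for a in(0,180,270)])
bot.move_ptp(P(85,85,-110),q0); bot.line_to(P(100,RR,XO),velocity=150)
bot.line_to(P(100,RR,XP),velocity=70); print(bot.read_state()["contact_force"])
arc(100,112,1,40); arc(112,125,3,13); bot.pause(.3)
bot.line_to(np.array(bot.read_state()["tcp_pos"])+(XO-XP)*ax,velocity=100)
view("w9")
E
```

```text
390 [77 78 76 76 79 76 77 74 80 86 87 88 87 89 86 82 70 60 91 78 60 75 78 73
 75 77 76 78 78 75]
400 [76 75 76 77 77 79 78 80 70 84 86 89 90 89 83 79 69 73 76 69 80 77 80 79
 79 78 74 78 71 77]
410 [ 58  62  80  79  80  80  75 109  74  83  89  89  91  94  83  72  60  77
  75  73  79  78  80  75  82  76  81  79  76  78]
spoke [(np.float64(-7.865905251071339), np.float64(89.76321633280018)), (np.float64(-8.27234341654253), np.float64(70.70884203180407))]
cap x=-4 (np.float64(167.52287359976484), np.float64(72.4191197233743)) tyre pts [array([466., 172.]), array([168., 164.]), array([314.,  26.])]
[ 0.234  0.147 -0.166]
112.0 [ 0.  -0.1  0.4]; 
116.3 [ 0.1 -0.   0. ]; 120.7 [-0.5 -1.   0.1]; 125.0 [0.1 0.1 1. ]; 
t 31.125 valve [(np.int32(196), array([238., 167.]), np.float64(178.0), np.float64(73.7))] expect [240.685 164.473]
(np.float64(179.99999999999994), np.float64(71.00000000000003))
```

View pics/w9.png

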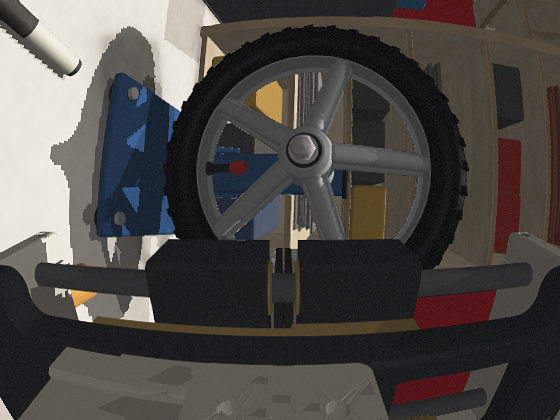

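The cap now measures about 178° (pixel (238,167)). I'll check the stem base and the spoke edges numerically before deciding on a nudge.

```bash
python3 - <<'E'
from h import *
s=bot.read_state(); c=bot.get_calibration("wrist"); W=np.eye(4);W[:3,:3]=R.from_quat(s["eef_rot"]).as_matrix(); W[:3,3]=s["tcp_pos"]; C=W@np.array(c["T_tool_cam"])
im=cv2.imread("pics/w9.png"); g=cv2.GaussianBlur(im,(3,3),0).max(2).astype(int)
print("stem",wplane(214,169,C,c,0),wplane(214,168,C,c,-4))
for r in(60,75,90):
    xc=-54+43*(r-16)/90-9
    A=np.arange(-18,19,1.5); px=[wproj(P(a,r,xc),C,c) for a in A]
    print(r,[int(g[int(round(p[1])),int(round(p[0]))]) for p in px])
big=cv2.resize(im[130:190,190:450],None,fx=3,fy=3,interpolation=cv2.INTER_CUBIC)
for th,col in((0,(0,255,0)),):
    for r in(45,60,75,90,100):
        for w in(-7,7):
            t=np.degrees(w/r); u,v=wproj(P(t,r,-54+43*(r-16)/90-8),C,c); cv2.circle(big,(int((u-190)*3),int((v-130)*3)),1,col,-1)
for r in(64,71,78,100): 
    u,v=wproj(P(180,r,0),C,c); cv2.circle(big,(int((u-190)*3),int((v-130)*3)),2,(0,255,0),-1)
cv2.imwrite("pics/w9c.png",big)
E
```

```text
stem (np.float64(177.2956226121412), np.float64(99.48680876263877)) (np.float64(177.51548841585415), np.float64(97.89718929906121))
60 [39, 38, 38, 37, 38, 50, 88, 86, 90, 90, 89, 88, 84, 78, 71, 64, 73, 76, 70, 51, 40, 39, 38, 38, 34]
75 [76, 76, 77, 76, 77, 78, 74, 75, 85, 90, 91, 88, 84, 75, 67, 68, 74, 70, 75, 76, 75, 76, 75, 74, 75]
90 [74, 75, 75, 76, 76, 77, 81, 78, 75, 90, 92, 88, 80, 75, 63, 76, 71, 79, 78, 77, 76, 76, 77, 75, 74]
```

View pics/w9c.png

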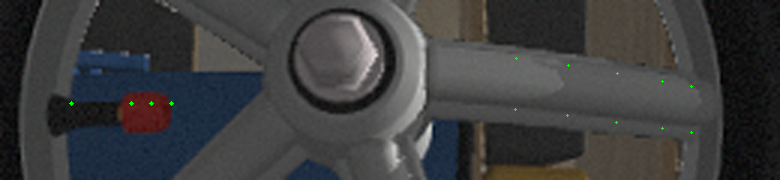

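The cap and stem sit about 2° short of the straight-down dots, and the spoke agrees. The wheel follows the tip about 1:1, so I'll push the tip to 127° (it stopped at 125°).

```bash
python3 - <<'E'
from h import *
bot.move_ptp(P(85,85,-110),q0); bot.line_to(P(112,RR,XO),velocity=150)
bot.line_to(P(112,RR,XP),velocity=70)
arc(112,123,1,30); arc(123,127.2,1,8); bot.pause(.3)
bot.line_to(np.array(bot.read_state()["tcp_pos"])+(XO-XP)*ax,velocity=100)
view("w10")
im=bot.camera("side")
print(bot.read_state()["contact_force"])
im=bot.camera("top"); d=cv2.absdiff(cv2.imread("pics/top0.png"),np.ascontiguousarray(im[:,:,::-1])).max(2)
for n,(u,v) in dict(tape=(185,242),marker=(242,246),tray=(382,215),bottle=(388,170)).items(): print(n,(d[v-12:v+12,u-12:u+12]>40).sum())
E
```

```text
123.0 [-0.  -0.1  0.4]; 
127.2 [-0.3 -0.3  1.5]; 
t 39.025 valve [(np.int32(189), array([238.3, 164.8]), np.float64(179.7), np.float64(73.5))] expect [240.688 164.47 ]
(np.float64(-180.0), np.float64(71.0))
[-0.781 -0.095 -0.733]
tape 4
marker 0
tray 0
bottle 0
```

The valve measures 179.7°, the arm is clear of the wheel, and the tape, marker, tray and bottle haven't moved. Handing in.

```bash
python3 -c "
from plant import bot
bot.pause(.3); print(bot.close_job())"
```

```text
the job is handed in; nothing more can be done
None
```

The wheel is turned so the red-capped valve sits at the bottom of the rim, measured at 179.7° (180° is straight down). It took two main spoke pushes and two small slow corrections. The arm finished clear, and the job was handed in at about 39 s; I didn't separately check the stand or screwdriver for movement.

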